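# Pry open a slide case and hold up its slide rack

### The arm

A 6-joint arm with a two-finger parallel gripper is mounted at the origin on a cart in front of the work surface, level with it; the furniture and walls round the work are solid. World frame = base frame: x ahead of the robot, y to its left, z up, the work surface at z = 0. Lengths are in m, angles in degrees, forces in N, time in s.
With the tool pointing down it reaches from about 0.35 to 0.875 m from the base axis. Payload 4.2 kg.
Tool frame: the origin (TCP) lies midway between the tips of the shut fingers; the grasp point (between the pads) lies 19 mm behind it; z points along the fingers, y is the line along which they close (so a half turn about z gives the same grasp; the last joint's range is limited). The gripper opens to 87 mm and grips with 3 to 60 N. Pads are 19 mm wide; open, the fingers measure 117 mm over their backs; the gripper's body (75 mm by 190 mm) begins 51 mm behind the grasp point.
Start: joints at [87.926, 22.042, 0.453, 0, -68.411, -14.817], TCP at [0.182, 0.598, 0.223] pointing down, gripper open.
Joint ranges: [-179.83, 179.83], [-69.29, 118.12], [-61.27, 80.66], [-181.25, 117.63], [-171.15, -9.14], [-177.46, 177.46]. Speed limits (degrees/s): [159.86, 159.86, 180, 180, 180, 180].

### API

Orientations are given as [roll, pitch, yaw] about the fixed x, y, z axes, in that order (R = Rz(yaw) Ry(pitch) Rx(roll)).
In Python, from workcell import env gives the robot as it stands. The module is installed in compiled form; this text tells all that it offers. Calls block until the motion is done:
- env.goto(position, orientation): joint-space move of the TCP to a pose.
- env.move_straight(position, rotation=None, rate=0.15, force_limit=None): straight line of the TCP; rotation=None keeps the orientation; rate is the mean speed in m/s. With force_limit (N) it stops when the force on the tool has changed by that much, and returns True; else False.
- env.set_joints(angles): joint-space move.
- env.gripper_to(opening, grasp_force=None): opening from 0.0 (shut) to 1.0 (fully open); grasp_force is the grip in N (None keeps the last); returns when the fingers have stopped.
- env.dwell(seconds).
- env.inverse_kinematics(position, orientation): joint angles nearest the present ones, or None.
- env.read_state(): the state.
- env.grab_frame(name): name is "scene" or "top"; returns a dict with "image" (420x560x3 uint8, blue, green, red), "fx", "fy", "cx", "cy" (pixels), "position" and "orientation" of the camera in the world. Camera axes: x right, y up, looking along -z (the intrinsics and any distortion apply to the point x, -y, -z); pixel columns grow to the right and rows downward; lengths in m; the calibration is good to about 2 mm. A picture is of the moment at which its call begins. There is no depth.
A pose or a line that the arm cannot do raises env.Unreachable and nothing moves.
- env.close_job(): hands the job in; it is judged then, once.
Trained networks look in a picture, given as the dict that the camera call returned (one of the last four; its "shot" number tells which), for a name from the list of things; names that differ only in an ending like _2 or _b are one class to them, and where a whole thing is asked for, a point or a joint stands for the part that bears it (a point fixed in the world has none). Each returns a list of dicts, best first, with "score" (0 to 1); they miss things now and then, are a little off and sometimes report something else, mostly with a low value. They report only what shows in the picture. A call takes as long as a camera call.
- env.search_frame(picture, thing): "xyz" ([x, y, z] in m, in world coordinates, good to about 4 mm: the middle of the surface that is visible of it).
- env.trace(picture, thing): "mask" (420x560 bool, what is visible of it).
The state is a dict: "clock": time; "joint_positions": joint angles; "qvel": joint speeds; "joint_torque": joint torques, N m; "position": TCP position; "tool_rot": TCP orientation; "force": force on the tool from outside, world axes, zero at the start; "wrist_torque": the same for the moment, N m; "opening": opening from 0.0 (shut) to 1.0 (fully open); "finger_force": force on a finger pad.
Only numpy, scipy, OpenCV 4.12 (cv2) and the standard library are available. Lean on these libraries where they do the work, as an engineer would, in place of code of your own. Each camera call takes 0.05 s, during which the arm holds its last target. There are 200 camera calls.

### The job

The lid of the slide case on the bench fits flush, so lever it up with the blade of the wooden-handled spatula in the notch at the case's front (keep the gripper itself off the lid until the blade has raised its edge a couple of centimetres), then swing the lid fully open. Lay the spatula back down flat on the worktop, take the slide rack by its red bar and lift it straight up out of the case without tipping it, so that its base is about 15 cm above the worktop. Finish while still holding it there, level and still, so the slides can be looked over; leave the lid open and do not disturb the dishes, timer or beaker standing round it.

Things in the scene. Friction and masses are not known exactly. Their poses are not given: they have to be found in the camera images.
- case: slide case: light grey plastic base, 116 mm (x) by 124 mm (y), 38 mm high, walls and floor 3 mm, fixed to the bench, with a blue hinged lid closing flush on its rim. Origin: centre of its underside, on the worktop; x points from the front wall (roughly facing the robot) to the hinge side, z up. Low corner guides on its floor, up to 12 mm above the worktop, locate the rack with about 2 mm of play
- case_notch (a point): centre of the mouth of the pry notch in the case's front wall, 58 mm before the case's centre, 32 mm above the worktop; axes as the case. The notch goes through the 3 mm wall, 40 mm wide (y), 26 to 38 mm above the worktop; its upper edge is the lower edge of the closed lid's front wall. Behind the wall 17 mm are free up to the slides
- lid_hinge (a point): middle of the hinge line, at the top of the case's back wall (58 mm behind the case's centre, 38 mm above the worktop); the line runs along the case's y axis. Axes as the case
- lid_edge (a point): middle of the lower outer edge of the lid's front wall (moves with the lid), 116 mm from the hinge line; closed, it is just over the notch, 38 mm above the worktop. Its axes turn with the lid: x from this edge to the hinge, z out of the lid's top. The lid is 25 mm high, hollow below, walls and top 3 mm, so the closed case is 63 mm high
- lid (a joint): lid angle in rad: 0 closed, 1.57 upright, 1.9 fully open against its stop (leaning back, away from the robot). The hinge is stiff: the lid (85 g) stays about where it is left; raising the front edge takes about 1 N
- rack_bar (a point): centre of the slide rack's red carrying bar: it runs along the rack's y axis, 10 mm wide (x), 12 mm high, 104 mm long, carried at its two ends, free on both sides. Centre 49 mm above the rack's underside, 52 mm above the worktop while the rack stands in the case (slide tops 33 mm, case rim 38 mm, so with the lid open it stands clear of the rim)
- rack_base (a point): centre of the underside of the white slide rack, 84 mm (x) by 104 mm (y), 55 mm high with its bar, about 0.16 kg, with seven glass slides standing across it; z up. It stands loose on the case's floor, 3 mm above the worktop, its axes nearly those of the case
- spatula_grip (a point): point on the axis of the spatula's wooden grip, half-way up (9 mm above the worktop as it lies), 30 mm ahead of the grip's middle. Grip 100 mm long (20 mm ahead of this point, 80 mm behind), 16 mm wide (y), 18 mm high. x points along the tool to the blade, z up as it lies; blade tip 116 mm ahead. Mass 60 g, centre of mass about 15 mm behind this point
- spatula_tip (a point): end of the spatula's steel blade, in the middle of its 2 mm thickness; blade 16 mm wide with a round end, 70 mm long, in line with the grip's axis (9 mm above the worktop as it lies). Axes as the grip
- spatula: the spatula as a whole: light wooden grip with steel blade, 196 mm long; origin under the middle of the grip, z up as it lies flat
- rack: the slide rack as a whole (origin as rack_base)
- dish3: clear round culture dish, 63 mm across, 16 mm high, standing loose to the right of the case, the one nearest the robot (two more stand stacked and fixed behind it); origin centre of its underside
- timer: white lab timer, 62x68x19 mm, lying loose at the right; origin centre of its underside
- beaker: small glass beaker, 60 mm across, 62 mm high, standing loose to the left behind the case; origin centre of its underside

How it is judged:
By the outcome, as a careful person would: the job done as asked, in the order asked, and still so for the second after the job is handed in, while the arm keeps its last pose, push and grip.
It also fails if it takes over 61 s, if anything falls off the work surface, if the arm or the gripper's body presses on something with over 40 N, if the wrist force passes 120 N, or if a joint passes its speed limit or range.

## Working session

There is one attempt and no reset: what is moved stays moved. The work goes in short steps, each a Python script; the robot and the scene stay as the last script left them, time stands still between calls to the robot, and variables do not carry over. Pictures are saved under pics/ and viewed, at most 10 in all, crops included, and the job is handed in when it is done.

```bash
mkdir -p pics; cat > h.py <<'E'
import numpy as np, cv2
from scipy.spatial.transform import Rotation as R
from workcell import env
def cam(f):
    return np.array(f["position"]), f["orientation"]
E
python3 - <<'E'
from h import *
for n in ("top","scene"):
    f=env.grab_frame(n); cv2.imwrite(f"pics/{n}0.png",f["image"])
    print(n,{k:v for k,v in f.items() if k!="image"})
    for t in ("case","rack","lid","spatula","spatula_grip","spatula_tip","case_notch","lid_edge","lid_hinge","dish3","timer","beaker","rack_bar"):
        try: print(t,[(np.round(d["xyz"],3),round(d["score"],2)) for d in env.search_frame(f,t)[:2]])
        except Exception as e: print(t,e)
print(env.read_state())
E
```

```text
top {'fx': 392.29678103928717, 'fy': 392.29678103928717, 'cx': 275.08206834198035, 'cy': 199.93592116952914, 'position': array([0.50940728, 0.02543713, 1.15832887]), 'orientation': array([  3.14363788,   0.18377466, -88.75478733]), 'shot': 1}
case [(array([ 0.648, -0.051,  0.065]), 0.57)]
rack [(array([0.49 , 0.34 , 0.009]), 0.28)]
lid [(array([ 0.649, -0.053,  0.064]), 0.74)]
spatula [(array([0.486, 0.339, 0.018]), 0.7)]
spatula_grip [(array([0.492, 0.345, 0.013]), 0.69)]
spatula_tip [(array([0.488, 0.343, 0.016]), 0.78)]
case_notch [(array([ 0.652, -0.057,  0.059]), 0.79)]
lid_edge [(array([ 0.646, -0.058,  0.063]), 0.64), (array([ 0.505, -0.299,  0.012]), 0.43)]
lid_hinge [(array([ 0.65 , -0.055,  0.061]), 0.65), (array([ 0.649, -0.057,  0.064]), 0.6)]
dish3 [(array([ 0.506, -0.303,  0.01 ]), 0.9)]
timer [(array([ 0.714, -0.334,  0.016]), 0.9)]
beaker [(array([0.718, 0.223, 0.015]), 0.79), (array([ 0.651, -0.054,  0.063]), 0.23)]
rack_bar [(array([0.49 , 0.339, 0.014]), 0.66), (array([ 0.649, -0.057,  0.063]), 0.57)]
scene {'fx': 532.6706011356214, 'fy': 532.6706011356214, 'cx': 2
[... 888 characters left out ...]
]), 0.63)]
{'clock': 1.4, 'joint_positions': array([ 8.79258033e+01,  2.20418624e+01,  4.52225437e-01, -9.61849634e-04,
       -6.84100708e+01, -1.48163148e+01]), 'qvel': array([ 0.01314382,  0.05865427,  0.0432737 ,  0.0515338 , -0.04818608,
       -0.06634103]), 'joint_torque': array([-3.34144406e-04, -3.90465438e+01,  1.87609863e+01,  4.22423735e+00,
        1.53861288e-02, -2.43167108e-05]), 'position': array([0.18155895, 0.59802682, 0.22254291]), 'tool_rot': array([-1.79999946e+02,  9.39364302e-04, -1.68908654e+01]), 'force': array([-0.27907999, -0.07621125,  0.50182422]), 'wrist_torque': array([-0.02397041,  0.03992323,  0.02211684]), 'finger_force': 0.0, 'opening': 0.9980886973122827}
```

View pictures.

View pics/top0.png

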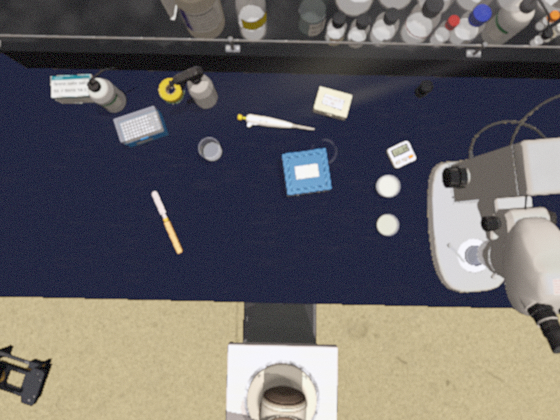

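View pics/scene0.png

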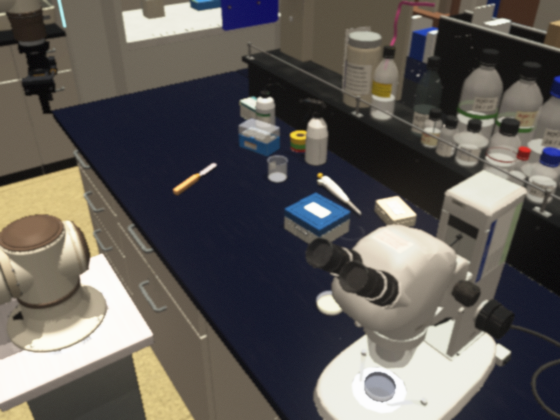

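```bash
cat >> h.py <<'E'
from scipy.optimize import minimize
def proj(f,P):
    Rc=R.from_euler("xyz",f["orientation"],degrees=True).as_matrix()
    c=(np.atleast_2d(P)-f["position"])@Rc
    return np.c_[f["cx"]+f["fx"]*c[:,0]/-c[:,2], f["cy"]-f["fy"]*c[:,1]/-c[:,2]]
def box(x,y,yaw,x0,x1,w,z0,z1):
    P=np.array([[a,b,c] for a in(x0,x1) for b in(-w/2,w/2) for c in(z0,z1)])
    return P@R.from_euler("z",yaw,degrees=True).as_matrix().T+[x,y,0]
S=8
def hullimg(pts,o):
    m=np.zeros((110*S,110*S),np.uint8)
    h=cv2.convexHull(((pts-o+.5)*S).astype(np.float32))
    cv2.fillConvexPoly(m,np.round(h*16).astype(np.int32),1,shift=4)
    return cv2.resize(m.astype(np.float32),(110,110),interpolation=cv2.INTER_AREA)
def fit(frames,masks,dims,g):
    os=[];
    for m in masks:
        ys,xs=np.nonzero(m); os.append(np.array([int(xs.mean())-55,int(ys.mean())-55]))
    crops=[np.pad(m,60)[o[1]+60:o[1]+170,o[0]+60:o[0]+170].astype(float) for m,o in zip(masks,os)]
    def cost(p):
        e=0
        for f,c,o in zip(frames,crops,os):
            e+=np.abs(hullimg(proj(f,box(p[0],p[1],p[2]*1000,*dims)),o)-c).sum()/c.sum()
        return e
    s=np.array([[0,0,0],[.01,0,0],[0,.01,0],[0,0,.008]])
    for k in range(3):
        r=minimize(cost,g,method="Nelder-Mead",options=dict(initial_simplex=np.array(g)+s/(1+k),xatol=1e-5,fatol=1e-4)); g=r.x
    return r.x*[1,1,1000],r.fun
def fillhull(m):
    n,l,st,_=cv2.connectedComponentsWithStats(m.astype(np.uint8)); k=1+st[1:,4].argmax()
    h=cv2.convexHull(cv2.findNonZero((l==k).astype(np.uint8)))
    o=np.zeros(m.shape,np.uint8); cv2.fillConvexPoly(o,h,1); return o
E
cat > m.py <<'E'
from h import *
fr=[env.grab_frame(n) for n in("top","scene")]
near=lambda f,p,r:cv2.circle(np.zeros((420,560),np.uint8),tuple(int(v) for v in proj(f,p)[0]),r,1,-1)>0
hsv=[cv2.cvtColor(f["image"],cv2.COLOR_BGR2HSV) for f in fr]
L=[fillhull(near(f,[.647,-.06,.05],45)&(h[...,0]>95)&(h[...,0]<115)&(h[...,1]>120)&(h[...,2]>85)) for f,h in zip(fr,hsv)]
G=[fillhull(near(f,[.48,.335,.01],45)&(h[...,0]>8)&(h[...,0]<28)&(h[...,1]>70)&(h[...,2]>100)) for f,h in zip(fr,hsv)]
T=[(env.trace(f,"spatula")or[dict(mask=np.zeros((420,560)))])[0]["mask"] for f in fr]
print([m.sum() for m in L+G+T])
for s in([0,1],[0],[1]):
    q=lambda a:[a[i] for i in s]
    print(s,"lid",fit(q(fr),q(L),(-.058,.058,.124,.038,.063),[.647,-.06,0.]))
    print(s,"grip",fit(q(fr),q(G),(-.05,.05,.016,0,.018),[.46,.325,.025]))
    print(s,"all",fit(q(fr),[fillhull(m) for m in q(T)],(-.05,.146,.016,.004,.014),[.46,.325,.025]) if all(m.any() for m in q(T)) else 0)
out=[]
for f,l,g,p in zip(fr,L,G,([300,175],[260,190])):
    im=f["image"].copy()
    for m,c in((l,(0,255,255)),(g,(0,255,0))):
        cv2.drawContours(im,cv2.findContours(m,0,2)[0],-1,c,1)
    x0=140 if p[0]==300 else 160; y0=100 if p[0]==300 else 120
    out.append(cv2.resize(im[y0:y0+160,x0:x0+200],None,fx=2,fy=2,interpolation=2))
cv2.imwrite("pics/m.png",np.hstack(out))
E
python3 m.py
```

```text
[np.uint64(155), np.uint64(1425), np.uint64(311), np.uint64(231), np.int64(342), np.int64(271)]
[0, 1] lid (array([ 0.66420389, -0.05543647,  1.17343185]), np.float64(11.277930461233728))
[0, 1] grip (array([ 0.46136283,  0.32887114, 24.96070155]), np.float64(0.3314759329630712))
[0, 1] all (array([ 0.45633237,  0.32206095, 25.93808944]), np.float64(0.3680981396238832))
[0] lid (array([ 0.68185734, -0.05439759, -8.2610986 ]), np.float64(11.002520161290322))
[0] grip (array([ 0.46192037,  0.32841758, 25.17159857]), np.float64(0.19820136655948553))
[0] all (array([ 0.46053401,  0.32467538, 25.61357097]), np.float64(0.13736536281179137))
[1] lid (array([ 0.66137503, -0.04180137,  7.12643792]), np.float64(0.20168859649122808))
[1] grip (array([ 0.46073121,  0.32958686, 23.7322476 ]), np.float64(0.12026515151515152))
[1] all (array([ 0.45513302,  0.3197159 , 26.99722393]), np.float64(0.21204652996845424))
```

View pics/m.png

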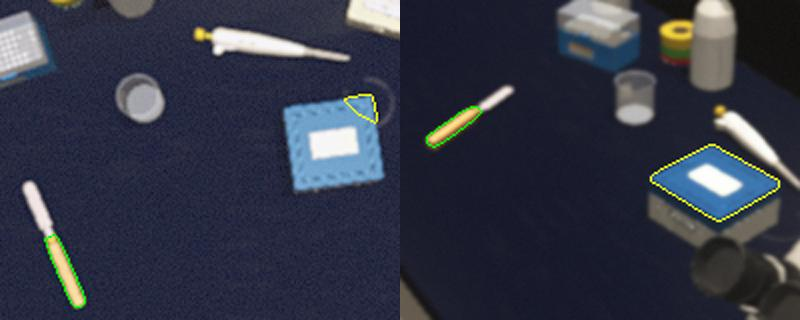

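```bash
python3 - <<'E'
import cv2,numpy as np
t=cv2.imread("pics/top0.png");s=cv2.imread("pics/scene0.png")
a=cv2.resize(t[140:205,270:345],None,fx=5,fy=5,interpolation=0)[:325,:375]
b=cv2.resize(s[185:250,275:360],None,fx=5,fy=5,interpolation=0)
cv2.imwrite("pics/c.png",np.hstack([a,b]))
h=cv2.cvtColor(s,cv2.COLOR_BGR2HSV);print(h[205:240:2,300].tolist())
h=cv2.cvtColor(t,cv2.COLOR_BGR2HSV);print(h[172,276:336:3].tolist())
E
```

```text
[[105, 169, 172], [105, 169, 177], [105, 170, 176], [105, 171, 177], [105, 171, 173], [105, 169, 166], [105, 167, 160], [106, 164, 90], [106, 148, 57], [106, 137, 56], [107, 53, 67], [23, 23, 98], [20, 34, 111], [20, 34, 90], [19, 42, 98], [21, 41, 99], [20, 34, 90], [124, 35, 51]]
[[117, 127, 62], [117, 82, 56], [123, 95, 51], [104, 121, 200], [103, 108, 206], [103, 113, 204], [107, 73, 209], [15, 2, 249], [0, 1, 247], [0, 0, 246], [30, 2, 245], [20, 3, 246], [23, 4, 247], [30, 2, 247], [102, 6, 227], [104, 116, 204], [103, 111, 205], [104, 109, 205], [109, 147, 83], [118, 124, 64]]
```

View pics/c.png

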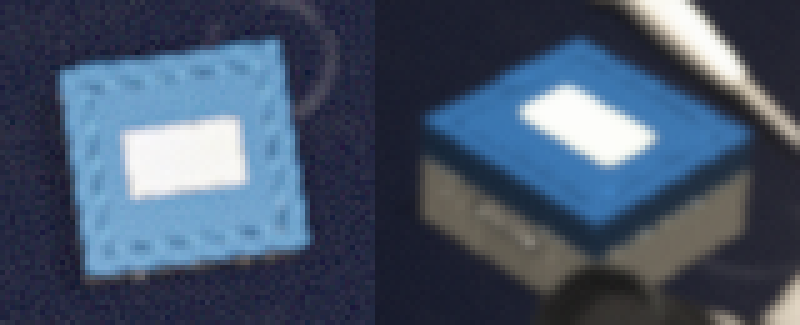

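The crops show the blue lid top (top view about px 282-332, 148-196), with its dark side walls and the grey base below it. I'll fit the top face alone.

```bash
sed -i 's/(h\[...,1\]>120)&(h\[...,2\]>85)/(h[...,1]>50)\&(h[...,2]>115)/; s/.124,.038,.063/.124,.0625,.063/' m.py; sed -i '/^T=/d; /"all"/d; s/L+G+T/L+G/' m.py; python3 m.py
python3 - <<'E'
from h import *
print(env.read_state()["clock"])
E
```

```text
[np.uint64(2001), np.uint64(1322), np.uint64(312), np.uint64(228)]
[0, 1] lid (array([ 0.64908054, -0.05865566,  9.04723004]), np.float64(0.18395317280845205))
[0, 1] grip (array([ 0.46107819,  0.32871705, 25.19655546]), np.float64(0.3479409159919028))
[0] lid (array([ 0.65288507, -0.05570164,  9.37599066]), np.float64(0.08618347076461769))
[0] grip (array([ 0.46192037,  0.32841758, 25.17159857]), np.float64(0.20077123397435898))
[1] lid (array([ 0.64667935, -0.06074449,  8.90040279]), np.float64(0.052453668683812404))
[1] grip (array([ 0.46092581,  0.32987347, 23.62680759]), np.float64(0.12575383771929824))
1.7
```

```bash
cat > t.py <<'E'
from h import *
def ray(f,p):
    Rc=R.from_euler("xyz",f["orientation"],degrees=True).as_matrix()
    d=Rc@np.array([(p[0]-f["cx"])/f["fx"],-(p[1]-f["cy"])/f["fy"],-1]); return np.array(f["position"]),d/np.linalg.norm(d)
def atz(f,p,z): o,d=ray(f,p); return o+d*(z-o[2])/d[2]
def tri(fs,ps):
    A=0;b=0
    for f,p in zip(fs,ps):
        o,d=ray(f,p); M=np.eye(3)-np.outer(d,d); A=A+M; b=b+M@o
    return np.linalg.solve(A,b)
if __name__=="__main__":
    fr=[env.grab_frame(n) for n in("top","scene")]
    near=lambda f,p,r:cv2.circle(np.zeros((420,560),np.uint8),tuple(int(v) for v in proj(f,p)[0]),r,1,-1)>0
    hs=[cv2.cvtColor(f["image"],cv2.COLOR_BGR2HSV) for f in fr]
    cen=lambda m:np.array(np.nonzero(m)[::-1]).mean(1)
    def rep(n,ms,z):
        c=[cen(m) for m in ms]; print(n,np.round(c,1).tolist(),*[np.round(atz(f,p,z),4) for f,p in zip(fr,c)],"tri",np.round(tri(fr,c),4))
    rep("label",[near(f,[.648,-.058,.063],24)&(h[...,1]<60)&(h[...,2]>150) for f,h in zip(fr,hs)],.063)
    L=[fillhull(near(f,[.647,-.06,.05],45)&(h[...,0]>95)&(h[...,0]<115)&(h[...,1]>50)&(h[...,2]>115)) for f,h in zip(fr,hs)]
    rep("lid",L,.063)
    G=[near(f,[.46,.33,.01],30)&(h[...,0]>8)&(h[...,0]<28)&(h[...,1]>70)&(h[...,2]>100) for f,h in zip(fr,hs)]
    rep("grip",G,.012)
    for t in("dish3","timer","beaker"):
        rep(t,[ (env.trace(f,t) or [dict(mask=np.ones((420,560)))])[0]["mask"] for f in fr],.01)
    for m in L: print(cv2.minAreaRect(cv2.findNonZero(m)))
E
python3 t.py
```

```text
label [[306.4, 171.1], [317.2, 209.6]] [ 0.6525 -0.0558  0.063 ] [ 0.6475 -0.0603  0.063 ] tri [ 0.6523 -0.0557  0.0587]
lid [[306.4, 171.0], [317.3, 210.6]] [ 0.6526 -0.0559  0.063 ] [ 0.6453 -0.0638  0.063 ] tri [ 0.6528 -0.056   0.0558]
grip [[172.3, 235.5], [185.9, 182.8]] [0.4621 0.3276 0.012 ] [0.4574 0.324  0.012 ] tri [0.4609 0.3292 0.0081]
dish3 [[387.9, 224.3], [327.3, 304.0]] [ 0.5082 -0.3002  0.01  ] [ 0.4945 -0.302   0.01  ] tri [ 0.5039 -0.2991  0.0034]
timer [[279.5, 209.5], [279.5, 209.5]] [0.5446 0.0169 0.01  ] [0.611  0.0581 0.01  ] tri [0.5572 0.0082 0.058 ]
beaker [[167.8, 222.9], [277.3, 168.3]] [0.4984 0.3426 0.01  ] [0.7313 0.2497 0.01  ] tri [0.588  0.2415 0.0878]
((306.5499572753906, 170.84999084472656), (43.69919967651367, 46.38621139526367), 81.8698959350586)
((317.2230529785156, 210.484619140625), (56.68386459350586, 32.12499237060547), 29.744882583618164)
```

```bash
python3 - <<'E'
from h import *
p=np.array([.461,.3278])+.03*np.array([np.cos(np.radians(25)),np.sin(np.radians(25))])
O=[180,0,25]
env.gripper_to(.6)
env.goto([*p,.08],O)
print(env.move_straight([*p,.004],rate=.1,force_limit=8), env.read_state()["position"],env.read_state()["force"])
env.gripper_to(0,40); s=env.read_state(); print(s["opening"],s["finger_force"],s["position"])
env.move_straight([*p,.10])
s=env.read_state(); print(s["opening"],s["force"],s["clock"])
f=env.grab_frame("scene"); g=env.grab_frame("top")
a=cv2.resize(f["image"][20:200,100:320],(400,327)); b=cv2.resize(g["image"][140:320,80:300],(400,327))
cv2.imwrite("pics/g.png",np.hstack([a,b]))
# check IK along plan
c,sn=np.cos(np.radians(9.1)),np.sin(np.radians(9.1))
for x in(-.21,-.16,0): print(env.inverse_kinematics([.6515+x*c,-.0568+x*sn,.03],[180,0,9.1]))
for yw in(99.1,-80.9):
  for z in(.046,.19): print(yw,env.inverse_kinematics([.6515,-.0568,z],[180,0,yw]))
E
```

```text
False [0.48860544 0.3410013  0.0045923 ] [ 0.44415043  0.04808066 -0.0538431 ]
0.17860263138908805 39.96343016624451 [0.4882164  0.34046487 0.00408341]
0.17769295467140672 [ 0.89782621  0.06000506 -1.42370267] 6.95
[ 9.19116147e+00  2.02076600e+01 -3.69211020e+01  2.54444375e-14
 -3.28712380e+01  8.99088385e+01]
[ 9.18154683e+00  2.36524910e+01 -3.04262793e+01  2.54444375e-14
 -3.59212297e+01  8.99184532e+01]
[ 9.16097104e+00  3.50686311e+01 -7.71289559e+00  2.54444375e-14
 -4.72184733e+01  8.99390290e+01]
99.1 None
99.1 None
-80.9 [  9.16097104  33.97629864  -6.99963433   0.         -49.02406704
  -0.06097104]
-80.9 [ 9.16097104e+00  2.61218003e+01  2.15485531e+00  0.00000000e+00
 -6.60330550e+01 -6.09710373e-02]
```

View pics/g.png

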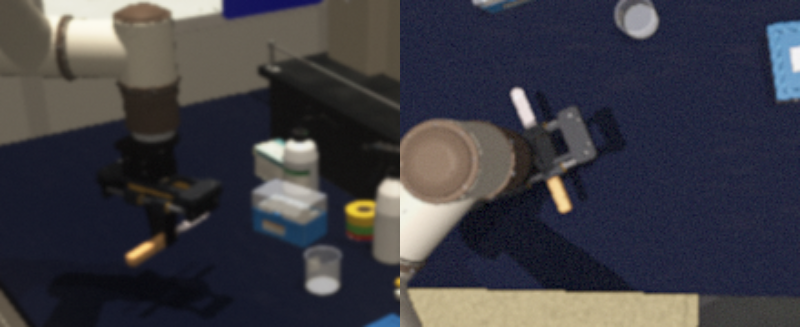

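```bash
cat >> h.py <<'E'
YW=9.1; C=np.array([.6515,-.0568]); U=np.array([np.cos(np.radians(YW)),np.sin(np.radians(YW))]); V=np.array([-U[1],U[0]])
DZ=.005; LT=.116
def tcp(tx,tz,dy=0,pitch=0):
    "TCP pose for blade tip at case x=tx, height tz, horizontal"
    return [*(C+(tx-LT)*U+dy*V),tz-DZ]
E
python3 - <<'E'
from h import *
from t import atz,tri
O=[180,0,YW]
env.goto(tcp(-.09,.10),O)
env.move_straight(tcp(-.078,.031))
fr=[env.grab_frame(n) for n in("top","scene")]
print(env.read_state()["position"],tcp(-.078,.031))
out=[]
for f in fr:
    e=proj(f,[*(C-.078*U),.031])[0]; b=proj(f,[*(C-.148*U),.031])[0]; n=proj(f,[*(C-.058*U),.032])[0]
    print("tip",e,"blade root",b,"notch",n)
    x,y=int(e[0])-30,int(e[1])-30
    im=f["image"][y:y+60,x:x+60]; print(x,y)
    im=cv2.resize(im,None,fx=6.6,fy=6.6,interpolation=0)
    for q,c in((e,(0,0,255)),(n,(0,255,0))): cv2.circle(im,tuple(int(v) for v in (q-[x,y]+.5)*6.6),3,c,-1)
    out.append(im)
cv2.imwrite("pics/p.png",np.hstack(out)); print(env.read_state()["clock"])
E
```

```text
[ 0.46080296 -0.08719934  0.02695672] [np.float64(0.45994172149032314), np.float64(-0.08748266504736982), 0.026]
tip [309.69055165 199.55212352] blade root [313.14452515 223.69566473] notch [308.73663444 192.6585879 ]
279 169
tip [295.639258   230.80955213] blade root [275.20442084 242.38833978] notch [301.26876051 227.30813332]
265 200
9.3583
```

View pics/p.png

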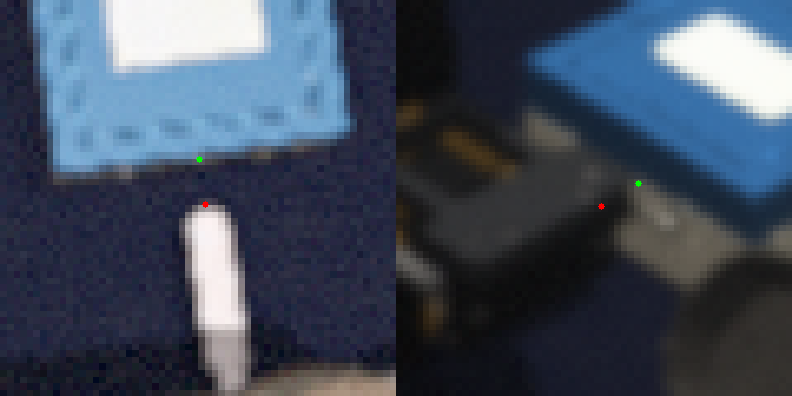

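The top view puts the tip at about px (309.7, 199.6), as predicted, with the notch ahead of it at about (308.7, 192.7). I'll insert the blade.

```bash
python3 - <<'E'
from h import *
def st(n): s=env.read_state(); print(n,np.round(s["position"],4),np.round(s["force"],2),round(s["opening"],3),round(s["clock"],2))
st("pre")
print(env.move_straight(tcp(-.044,.031),rate=.05,force_limit=5)); st("in")
print(env.move_straight(tcp(-.044,.045),rate=.05,force_limit=8)); st("up1")
print(env.move_straight(tcp(-.042,.064),rate=.05,force_limit=8)); st("up2")
f=env.grab_frame("scene"); t=env.grab_frame("top")
a=cv2.resize(f["image"][170:260,240:360],(400,300),interpolation=2); b=cv2.resize(t["image"][130:220,250:370],(400,300),interpolation=2)
cv2.imwrite("pics/l.png",np.hstack([a,b]))
E
```

```text
pre [ 0.4608 -0.0872  0.027 ] [-0.79  1.05 -0.8 ] 0.181 9.36
False
in [ 0.4931 -0.0822  0.0258] [-1.22  0.55 -0.1 ] 0.179 10.19
False
up1 [ 0.4939 -0.0821  0.0406] [ 0.73  0.17 -0.81] 0.176 10.62
False
up2 [ 0.4958 -0.0817  0.0594] [-1.38  0.74 -0.77] 0.178 11.16
```

View pics/l.png

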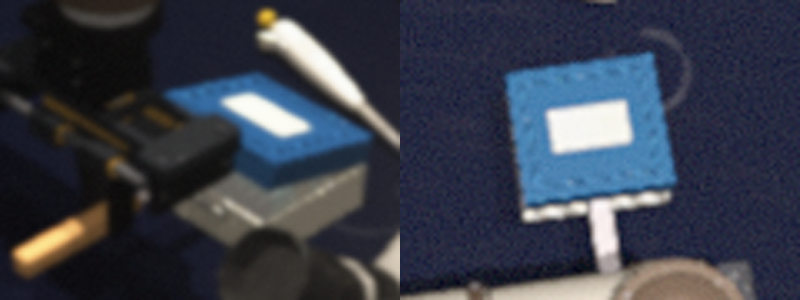

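The lid's front edge is clearly up on the blade, at about (310,185) in the left crop. I'll go on along the arc.

```bash
python3 - <<'E'
from h import *
def st(n): s=env.read_state(); print(n,np.round(s["position"],4),np.round(s["force"],2),round(s["opening"],3),round(s["clock"],2))
for x,z in((-.025,.10),(.02,.138),(.045,.13)):
    print(env.move_straight(tcp(x,z),rate=.1,force_limit=10)); st((x,z))
print(env.move_straight(tcp(.135,.125),rate=.06,force_limit=5)); st("push")
f=env.grab_frame("scene"); t=env.grab_frame("top")
a=cv2.resize(f["image"][140:260,240:400],(400,300),interpolation=2); b=cv2.resize(t["image"][110:230,220:380],(400,300),interpolation=2)
cv2.imwrite("pics/o.png",np.hstack([a,b]))
E
```

```text
False
(-0.025, 0.1) [ 0.5119 -0.0791  0.0947] [-0.51 -0.41 -1.13] 0.178 11.81
False
(0.02, 0.138) [ 0.5559 -0.0721  0.1323] [ 0.26 -0.17 -2.54] 0.177 12.55
False
(0.045, 0.13) [ 0.5812 -0.0681  0.1246] [-0.34 -0.46 -1.25] 0.179 12.96
True
push [ 0.6499 -0.0569  0.1188] [-2.21 -0.56  0.32] 0.18 14.06
```

View pics/o.png

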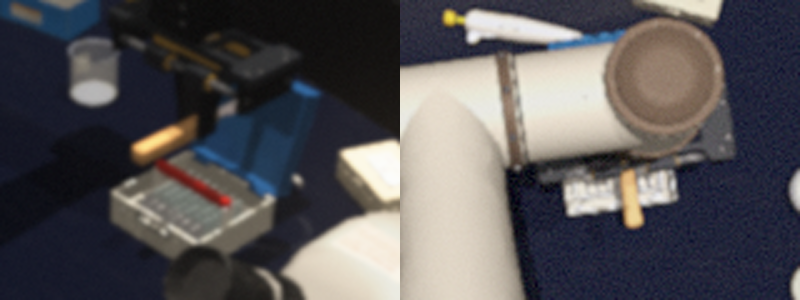

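```bash
python3 - <<'E'
from h import *
def st(n): s=env.read_state(); print(n,np.round(s["position"],4),np.round(s["force"],2),round(s["opening"],3),round(s["clock"],2))
print(env.move_straight(tcp(.125,.124),rate=.03,force_limit=7)); st("push2")
env.move_straight(tcp(-.08,.13),rate=.25)
env.goto([.44,.2,.06],[180,0,YW])
print(env.move_straight([.44,.2,.0042],rate=.06,force_limit=4)); st("down")
env.gripper_to(.5); env.move_straight([.44,.2,.12],rate=.2); st("rel")
env.goto([.45,.30,.2],[180,0,-80.9])
fr=[env.grab_frame(n) for n in("top","scene")]
from t import atz,tri
near=lambda f,p,r:cv2.circle(np.zeros((420,560),np.uint8),tuple(int(v) for v in proj(f,p)[0]),r,1,-1)>0
c=[]
for f in fr:
    h=cv2.cvtColor(f["image"],cv2.COLOR_BGR2HSV)
    m=near(f,[*C,.052],35)&((h[...,0]<8)|(h[...,0]>172))&(h[...,1]>120)&(h[...,2]>70)
    q=cv2.findNonZero(m.astype(np.uint8)); r=cv2.minAreaRect(q); c.append(q.reshape(-1,2).mean(0)); print(m.sum(),r)
    l=cv2.fitLine(q,2,0,.01,.01).ravel(); a=atz(f,l[2:]+15*l[:2],.058)-atz(f,l[2:]-15*l[:2],.058); print("bar dir",np.degrees(np.arctan2(a[1],a[0])),"at .058",atz(f,c[-1],.058))
print("tri",tri(fr,c)); st("")
f,t=fr[1],fr[0]
a=cv2.resize(f["image"][120:260,190:390],(400,280),interpolation=2); b=cv2.resize(t["image"][110:250,180:380],(400,280),interpolation=2)
cv2.imwrite("pics/r.png",np.hstack([a,b]))
E
```

```text
True
push2 [ 0.649  -0.0569  0.1171] [-1.65 -0.08  0.43] 0.178 14.41
True
down [0.4394 0.1996 0.0041] [-0.88 -0.69  4.92] 0.179 17.38
rel [0.4392 0.1994 0.1191] [-0.3   0.64 -0.55] 0.502 18.89
96 ((306.4573059082031, 171.6158447265625), (3.092082977294922, 35.448524475097656), 83.6598129272461)
bar dir -81.5131590903264 at .058 [ 0.65127833 -0.05887272  0.058     ]
166 ((316.17645263671875, 212.20590209960938), (34.471214294433594, 5.316455841064453), 30.963754653930664)
bar dir -81.27488469965473 at .058 [ 0.64332015 -0.06247636  0.058     ]
tri [ 0.6499054  -0.05795482  0.05325545]
 [0.4499 0.2996 0.1995] [ 0.24 -0.09 -0.1 ] 0.501 20.49
```

View pics/r.png

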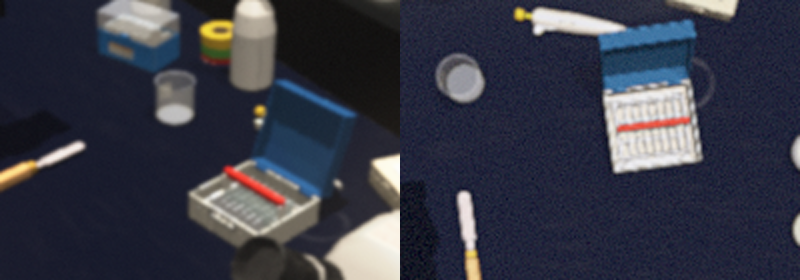

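The lid stands fully open, the spatula lies flat, and the bar is centred at about px (306,172) in the top view. The hand's body would overlap the open lid, so I'll approach tilted a few degrees and bring it level again while lifting.

```bash
cat >> h.py <<'E'
BAR=np.array([.6508,-.0583]); BY=-81.3
def bpose(lift,al,d=.0055,dz=0):
    y=np.radians(BY)+np.pi/2; ax=np.array([-np.sin(y),np.cos(y),0])
    M=R.from_rotvec(-ax*np.radians(al))*R.from_euler("xyz",[180,0,BY],degrees=True)
    return np.array([*BAR,.052+lift+dz])+M.apply([0,0,d]), M.as_euler("xyz",degrees=True)
def st(n): s=env.read_state(); print(n,np.round(s["position"],4),np.round(s["tool_rot"],2),np.round(s["force"],2),np.round(s["wrist_torque"],2),round(s["opening"],3),s["finger_force"],round(s["clock"],2))
E
python3 - <<'E'
from h import *
f=env.grab_frame("top")
for a in(1.6,1.75,1.9):
    r=.116; x=.058-r*np.cos(a)+.025*np.sin(a); z=.038+r*np.sin(a)+.025*np.cos(a)
    print(a,proj(f,[*(C+x*U),z]))
env.gripper_to(.35)
env.goto(*bpose(.13,9)); st("above")
print(env.move_straight(bpose(.0,9)[0],rate=.08,force_limit=4)); st("at bar")
E
```

```text
1.6 [[304.71446125 134.12750485]]
1.75 [[303.6478927  128.24422818]]
1.9 [[302.58643414 123.04950544]]
above [ 0.6517 -0.0572  0.1768] [-1.7098e+02  1.0000e-02 -8.1230e+01] [-0.33  0.83 -0.46] [0.02 0.26 0.01] 0.353 0.0 22.63
False
at bar [ 0.6521 -0.0581  0.0472] [-1.7093e+02 -1.0000e-02 -8.1290e+01] [ 0.12 -0.73  0.21] [ 0.01  0.28 -0.02] 0.35 0.0 24.41
```

```bash
python3 - <<'E'
from h import *
env.gripper_to(0,5); st("grip")
for l,a in((.004,8),(.012,6),(.02,4.5),(.03,2.5),(.042,0)):
    p,o=bpose(l,a); print(env.move_straight(p,o,rate=.03,force_limit=8)); st((l,a))
E
```

```text
grip [ 0.6518 -0.0581  0.0468] [-170.98   -0.    -81.29] [-0.12  0.89  0.25] [0.06 0.26 0.  ] 0.132 4.999933051876724 24.9
False
(0.004, 8) [ 0.6513 -0.0583  0.0502] [-172.03    0.    -81.31] [-0.81  0.14 -0.87] [-0.08  0.35  0.05] 0.118 4.993769976645126 25.18
False
(0.012, 6) [ 0.6512 -0.0581  0.0582] [-1.7401e+02  2.0000e-02 -8.1320e+01] [-0.82  0.38 -2.37] [-0.02  0.3  -0.04] 0.111 4.995507672429085 25.6
False
(0.02, 4.5) [ 0.6512 -0.0582  0.0664] [-1.7549e+02  1.0000e-02 -8.1310e+01] [-0.23  0.06 -1.4 ] [-0.01  0.2  -0.01] 0.116 4.995528683066368 26.02
False
(0.03, 2.5) [ 0.6509 -0.0582  0.0763] [-1.7751e+02  1.0000e-02 -8.1310e+01] [-0.12 -0.41 -2.32] [ 0.07  0.1  -0.01] 0.11 4.995408207178116 26.5
False
(0.042, 0) [ 0.6505 -0.0583  0.0882] [ 1.7998e+02  1.0000e-02 -8.1310e+01] [-0.7   0.28 -1.99] [ 0.1  -0.04 -0.02] 0.112 4.995382949709892 27.05
```

```bash
python3 - <<'E'
from h import *
env.gripper_to(0,20); st("tight")
env.move_straight(bpose(.147,0)[0],rate=.06); env.dwell(.5); st("up")
fr=[env.grab_frame(n) for n in("scene","top")]
a=cv2.resize(fr[0]["image"][90:260,190:410],(518,400),interpolation=2); b=cv2.resize(fr[1]["image"][100:260,220:330],(275,400),interpolation=2)
cv2.imwrite("pics/f.png",np.hstack([a,b]))
f=fr[0]; h=cv2.cvtColor(f["image"],cv2.COLOR_BGR2HSV)
print([np.round(proj(f,[*(C+x*U+y*V),.15]),1).tolist() for x in(-.042,.042) for y in(-.052,.052)])
for t in("rack","dish3","timer","beaker","spatula"):
    print(t,[[(np.round(d["xyz"],3).tolist(),round(d["score"],2)) for d in env.search_frame(g,t)[:1]] for g in fr])
E
```

```text
tight [ 0.6505 -0.0583  0.0882] [179.97   0.   -81.3 ] [ 0.68  1.   -1.94] [0.06 0.01 0.04] 0.113 19.995382726192474 27.27
up [ 0.6508 -0.0583  0.1935] [180.   -0.  -81.3] [ 0.18  0.2  -2.06] [ 0.07 -0.07 -0.07] 0.111 19.995470345020294 29.67
[[[322.8, 194.0]], [[292.3, 177.5]], [[346.2, 181.5]], [[315.7, 166.2]]]
rack [[([0.423, 0.191, 0.012], 0.57)], [([0.618, -0.028, 0.172], 0.54)]]
dish3 [[([0.499, -0.3, 0.015], 0.98)], [([0.508, -0.303, 0.014], 0.89)]]
timer [[([0.705, -0.048, 0.037], 0.56)], [([0.716, -0.333, 0.014], 0.93)]]
beaker [[([0.707, 0.207, 0.043], 0.62)], []]
spatula [[([0.422, 0.191, 0.009], 0.66)], [([0.625, -0.025, 0.003], 0.43)]]
```

View pics/f.png

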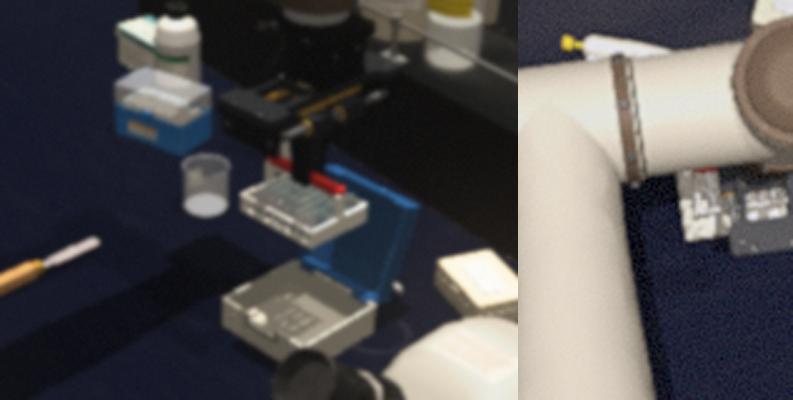

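The rack hangs clear of the case. Its lower corners are at crop (241,208), (318,248) and (367,215), against predicted (241,206), (313,245) and (368,215), so it is level at about 0.15 m. The lid is open, the spatula lies flat, and the dish, timer and beaker are where they were.

```bash
python3 -c "
from h import *
print(env.close_job())"
```

```text
the job is handed in; nothing more can be done
None
```

I handed the job in after about 30 s of the 61 s allowed: the lid is levered up and fully open, the spatula lies flat on the worktop, and the rack is held level and still by its red bar with its base about 15 cm up.

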